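# Probe the bevelled joint before welding

## Task

Take the seam probe off its peg by lifting its eye over the peg's upturned tip, without forcing it, and run its tip slowly (about 3 cm/s) and lightly along the bottom of the groove between the two bevelled plates, in one pass from the tack weld nearer the peg stand to the other one, without lifting it. Then lower the probe upright into the pipe stub, not dropping it, until its collar sits on the rim, and let go. Do not knock over or lay down the probe, and leave the tape roll, the angle offcut and the grinding disc where they are.

Things in the scene. Friction and masses are not known exactly. Their poses are not given: they have to be found in the camera images.
- peg_stand: Fixed dark steel stand on the robot's right. Origin: under the centre of its 100 x 100 x 8 mm foot, z up. Square post 20 mm thick on the origin, 288 mm high. A level round peg, 8 mm thick, axis 200 mm above the table, runs from the post to the stand's -x (roughly to the robot's left) and ends in an upturned tip. A shelf plate tops the post.
- peg_tip (a point): top of the peg's upturned tip: 218 mm above the table (14 mm above the peg's top), at x = -80 mm in the stand's frame; the peg is level up to x = -75 mm, the tip's outermost point is x = -84 mm
- shelf_edge (a point): middle of the lower front edge of the shelf plate over the peg, at x = -24 mm, 288 mm above the table. Plate 6 mm thick, from there 84 mm to the stand's +x, 130 mm wide; a disc on it reaches 307 mm. It blocks a hand coming straight down on the probe: come tilted about 25 to 45 degrees, the hand leaning back to the stand's -x.
- probe: Seam probe, 145 mm long, about 0.12 kg, hanging plumb on the peg about 42 mm from the post's axis, its tip 69 mm above the table. Origin: lower end of the tip, z up along the rod; its x and y as the stand's. Steel rod 8.4 mm thick with ball end of 4 mm radius; steel collar 36 mm across at z = 83 to 89 mm; above it a black rectangular frame (the eye).
- probe_eye (a point): Centre of the eye's window, 117 mm above the tip. Frame 40 mm wide (y), 10 mm thick (x), z = 89 to 145 mm; window 20 mm wide, z = 99 to 135 mm. The peg passes through it and the window's upper edge rests on the peg: lifted 15 to 26 mm (20 is best) it passes over the peg's tip. Grip across the 40 mm width; both sides are free.
- plates: Fixed workpiece, 130 (x) x 150 (y) x 15 mm: two steel plates with a V groove between them along y (roughly the robot's left-right) at x = 0. Origin: under the centre. Groove walls 45 degrees, 22 mm wide at the top, bottom 4 mm above the table. Tack welds fill it at |y| = 53 to 67 mm, 2 mm proud. Two clamps 12 mm high on the +x plate, 27 mm or more from the groove.
- seam_left (a point): Point in the groove 18 mm short of the middle of the tack weld at the +y end (robot's left), at the height of the resting tip's lower end: 5.7 mm above the table, 9.3 mm below the plates' top. The tip counts as down in the groove while its lower end is under 10.5 mm above the table.
- seam_right (a point): the same near the tack weld at the -y end (robot's right); 84 mm from seam_left
- stub: Fixed upright steel pipe stub on a foot plate 80 x 80 x 6 mm, left of the plates or between them and the peg stand. Origin: centre of the foot's underside, z up. Pipe 34 mm outside, 25 mm bore, rim 100 mm above the table; with the collar on the rim the probe's tip is 17 mm above the table.
- stub_mouth (a point): centre of the pipe stub's rim, 100 mm above the table
- tape_roll: bystander: loose cardboard-coloured roll of tape lying flat, 100 mm across, 24 mm high; origin under its centre
- angle_offcut: bystander: loose piece of angle iron, 90 mm long, 30 x 30 mm; origin under its centre
- grind_disc: bystander: loose dark grinding disc lying flat, 100 mm across, 8 mm high; origin under its centre

How it is judged:
On the way, in this order (a step that is already met when the one before it is completed fails the run):
1. the probe is off the peg, held by the fingers, its eye beyond the peg's upturned tip (x of probe_eye in the frame of peg_stand below -0.1 m and height (world z) of probe above 0.03 m and contact force between the fingers and probe above 1 N), for 0.1 s.
2. the tip is down in the groove within 25 mm of the tack weld nearer the peg stand (x of probe in the frame of plates between -0.007 and 0.007 m and z of probe in the frame of plates below 0.0105 m and y of probe in the frame of plates between -0.056 and -0.035 m), for 0.1 s.
3. the tip is down in the groove a third of the way along (x of probe in the frame of plates between -0.007 and 0.007 m and z of probe in the frame of plates below 0.0105 m and y of probe in the frame of plates between -0.026 and -0.01 m), for 0.1 s.
4. the tip is down in the groove half way along (x of probe in the frame of plates between -0.007 and 0.007 m and z of probe in the frame of plates below 0.0105 m and y of probe in the frame of plates between -0.008 and 0.008 m), for 0.1 s.
5. the tip is down in the groove two thirds of the way along (x of probe in the frame of plates between -0.007 and 0.007 m and z of probe in the frame of plates below 0.0105 m and y of probe in the frame of plates between 0.01 and 0.026 m), for 0.1 s.
6. the tip is down in the groove within 25 mm of the other tack weld (x of probe in the frame of plates between -0.007 and 0.007 m and z of probe in the frame of plates below 0.0105 m and y of probe in the frame of plates between 0.035 and 0.056 m), for 0.1 s.
7. the probe's rod is lowered into the pipe stub, still held, its collar less than 12 mm above the rim (horizontal distance between probe and stub below 0.012 m and angle between probe's own z axis and vertical below 0.15 rad and z of probe in the frame of stub below 0.029 m and contact force between the fingers and probe above 1 N), for 0.1 s.
At the end, for the whole second after the job is handed in: The probe stands in the pipe stub, its collar on the rim within 4 mm, its tip within 12 mm of the stub's axis, upright within 0.15 rad, at rest and released (horizontal distance between probe and stub below 0.012 m and angle between probe's own z axis and vertical below 0.15 rad and z of probe in the frame of stub between 0.013 and 0.021 m and linear speed of probe below 0.02 m/s); the robot touches nothing.
It fails at once if the tape roll, the angle offcut or the grinding disc is moved more than 25 mm (distance of any of tape_roll, angle_offcut, grind_disc from where it was at the start of the episode above 0.025 m).
It fails at once if the tip is drawn along the groove faster than 9 cm/s (between the ends of the run) (x of probe in the frame of plates between -0.007 and 0.007 m and z of probe in the frame of plates below 0.0105 m and y of probe in the frame of plates between -0.03 and 0.03 m and linear speed of probe above 0.09 m/s).
It fails at once if the probe is pressed on the plates with more than 40 N (contact force between probe and plates above 40 N).
It fails at once if the probe is wrenched against the peg stand with more than 40 N (contact force between probe and peg_stand above 40 N).
It fails at once if the probe is dropped or laid on the table (angle between probe's own z axis and vertical above 1.2 rad).
It also fails if it takes over 72 s, if anything falls off the work surface, if the arm or the gripper's body presses on something with over 40 N, if the wrist force passes 120 N, or if a joint passes its speed limit or range.

## Robot

A 7-joint arm with a two-finger parallel gripper is mounted at the origin on the work surface. World frame = base frame: x ahead of the robot, y to its left, z up, the work surface at z = 0. Lengths are in m, angles in rad, forces in N, time in s.
With the tool pointing down it reaches from about 0.425 to 0.925 m from the base axis. Payload 6.8 kg.
Tool frame: the origin (TCP) lies midway between the tips of the shut fingers; the grasp point (between the pads) lies 19 mm behind it; z points along the fingers, y is the line along which they close (so a half turn about z gives the same grasp; the last joint's range is limited). The gripper opens to 85 mm and grips with 20 to 120 N. Pads are 22 mm wide; open, the fingers measure 114 mm over their backs; the gripper's body (76 mm by 85 mm) begins 54 mm behind the grasp point. The pads swing forward as they close: fully open they stand 13 mm farther back than shut.
Start: joints at [0.992, 0.477, 0.022, 1.555, -0.011, 1.109, -0.083], TCP at [0.306, -0.602, 0.231] pointing down, gripper open.
Joint ranges: [-2.96, 2.96], [-0.34, 2.1], [-1.41, 1.46], [0.24, 2.44], [-1.37, 4.51], [0.17, 1.92], [-2.96, 2.96]. Speed limits (rad/s): [2.39, 2.39, 3.14, 3.14, 3.14, 3.14, 3.14].

## Interface

Orientations are given as a 3x3 rotation matrix whose columns are the frame's x, y, z axes.
In Python, from cell import r gives the robot as it stands.
- The arm moves only by the shell command python3 shift.py 'ROWS' [OPENING] [FORCE]. ROWS is rows parted by semicolons, their numbers by spaces, 1 to 12 of them, each of 6 numbers: dx, dy, dz in m, then a rotation vector rx, ry, rz in rad; each row shifts and turns the commanded pose from where the row before left it, along the tool's axes as they then stand; what a row does not reach is not made up. A row lasts 1/12 s, in which the tool goes at most 0.0417 m and 0.125 rad, less where a joint would pass 70% of its speed; a pose out of reach is approached as far as the arm can. OPENING is the finger opening in m, set as the command begins (- or left out keeps the last). The fingers move at their own pace and stop on an object; FORCE is the grip in N (left out, the last holds). Time passes only in rows, so rows that do not move let the fingers close. It prints the time, the measured TCP pose, the force, the opening and the grip force at its end.
- r.sense(): the state, without advancing time (a new reading comes with each control period).
- r.get_image(name): name is "side" or "top" or "wrist"; returns the picture (400x640x3 uint8, red, green, blue); there is no depth.
- r.camera_info(name): a dict with "intrinsics" (3x3 intrinsics, pixels), "k1" (the pictures are not rectified: a ray, as slopes to the right and down, at radius r is drawn at 1 + k1 r^2 times it, then the intrinsics apply), "view" (4x4, takes a point from world to camera coordinates); the wrist camera has in their place "mount" (4x4, takes a point from camera to tool coordinates, whose origin is the TCP and whose axes are the flange's). Camera axes: x right, y up, looking along -z (the intrinsics and any distortion apply to the point x, -y, -z); pixel columns grow to the right and rows downward; lengths in m; the calibration is good to about 2 mm. A picture is of the moment at which its call begins: read the wrist's pose just before it. camera_info takes no time and is no camera call.
- r.close_job(): hands the job in; it is judged then, once.
The state is a dict: "time_s": time; "qpos": joint angles; "joint_velocities": joint speeds; "tau": joint torques, N m; "tool_pos": TCP position; "tcp_rot": TCP orientation; "force": force on the tool from outside, world axes, zero at the start; "ft_torque": the same for the moment, N m; "opening": finger opening in m; "gripper_force": force on a finger pad.
Only numpy, scipy, OpenCV 4.12 (cv2) and the standard library are available. Lean on these libraries where they do the work, as an engineer would, in place of code of your own. Each camera call takes 0.05 s, during which the arm holds its last target. There are 200 camera calls.

## Working session

There is one attempt and no reset: what is moved stays moved. The work goes in short steps, Python scripts to look and compute and a shell command to move; the robot and the scene stay as the last step left them, time stands still between calls to the robot, and variables do not carry over. Pictures are saved under pics/ and viewed, at most 10 in all, crops included, and the job is handed in when it is done.

```bash
ls; mkdir -p pics; python3 - <<'E'
from cell import r
import cv2,numpy as np
s=r.sense(); print({k:np.round(v,3).tolist() for k,v in s.items()})
for n in ["side","top","wrist"]:
    im=r.get_image(n); cv2.imwrite(f"pics/{n}0.png",im[:,:,::-1]); print(n,r.camera_info(n))
E
```

```text
cell.py
pics
shift.py
{'time_s': 0.0, 'qpos': [0.992, 0.478, 0.022, 1.556, -0.011, 1.109, -0.083], 'joint_velocities': [-0.0, 0.001, 0.0, -0.002, -0.001, 0.001, -0.002], 'tau': [-0.0, -59.644, 1.608, -28.12, 0.013, 0.009, -0.0], 'tool_pos': [0.306, -0.601, 0.23], 'tcp_rot': [[0.891, 0.454, -0.001], [0.454, -0.891, 0.002], [-0.0, -0.002, -1.0]], 'force': [0.124, 1.006, 0.489], 'ft_torque': [-0.005, 0.016, 0.022], 'gripper_force': 0.0, 'opening': 0.085}
side {'intrinsics': array([[434.63704891,   0.        , 306.84754587],
       [  0.        , 434.63704891, 197.97040817],
       [  0.        ,   0.        ,   1.        ]]), 'k1': -0.02526536540429064, 'view': array([[-0.94253056, -0.33410766,  0.0028675 ,  0.5287859 ],
       [ 0.24431771, -0.68332466,  0.68802345, -0.25028902],
       [-0.22791447,  0.64918371,  0.72568279, -0.92572696],
       [ 0.        ,  0.        ,  0.        ,  1.        ]])}
top {'intrinsics': array([[427.00982154,   0.        , 328.2877487 ],
       [  0.        , 427.00982154, 201.39425702],
       [  0.        ,   0.        ,   1.        ]]), 'k1': -0.07788215715461634, 'view': array([[ 0.00830434, -0.99932042,  0.03591282, -0.00858196],
       [ 0.98611676,  0.01414045,  0.16545022, -0.59259023],
       [-0.16584561,  0.03404028,  0.98556405, -1.02185937],
       [ 0.        ,  0.        ,  0.        ,  1.        ]])}
wrist {'intrinsics': array([[348.15176122,   0.        , 327.11532674],
       [  0.        , 348.15176122, 205.27990214],
       [  0.        ,   0.        ,   1.        ]]), 'k1': -0.00874928900507059, 'mount': array([[ 7.39431187e-04,  9.61856316e-01,  2.73554163e-01,
         6.94016737e-02],
       [ 9.99999047e-01, -3.92384274e-04, -1.32336933e-03,
         1.25677147e-04],
       [-1.16555280e-03,  2.73554881e-01, -9.61855690e-01,
        -1.42387073e-01],
       [ 0.00000000e+00,  0.00000000e+00,  0.00000000e+00,
         1.00000000e+00]])}
```

View pictures.

View pics/side0.png

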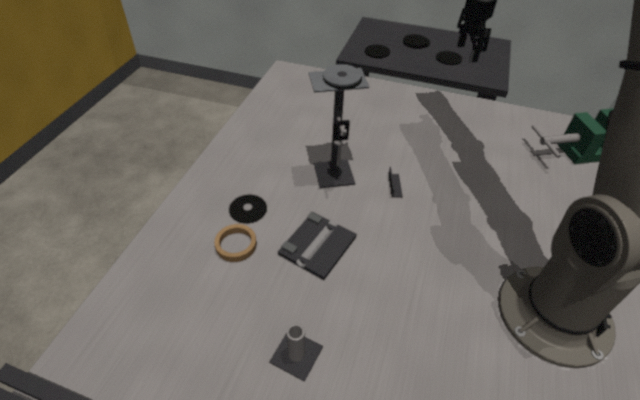

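View pics/top0.png

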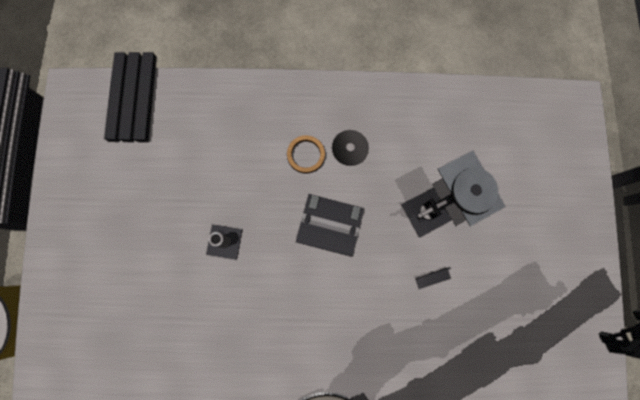

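View pics/wrist0.png

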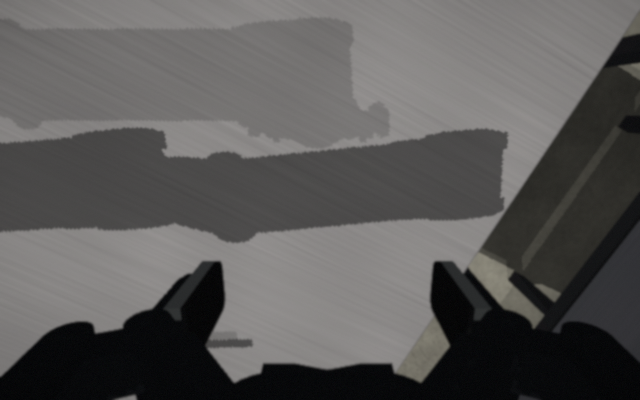

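```bash
cat > h.py <<'E'
import numpy as np,cv2
from scipy.optimize import least_squares
from cell import r
def proj(name,P,T=None):
    "world points -> pixels; T=(R,p) of the tool for the wrist camera"
    c=r.camera_info(name); P=np.atleast_2d(P).astype(float)
    if name=="wrist":
        R,p=T; M=np.eye(4); M[:3,:3]=R; M[:3,3]=p; V=np.linalg.inv(M@c["mount"])
    else: V=c["view"]
    q=P@V[:3,:3].T+V[:3,3]; s=np.c_[q[:,0],-q[:,1]]/-q[:,2:]
    s=s*(1+c["k1"]*(s**2).sum(1,keepdims=True)); K=c["intrinsics"]
    return s*[K[0,0],K[1,1]]+[K[0,2],K[1,2]]
def tri(obs):
    "obs: list of (name,pixel,T) -> world point, pixel residuals"
    f=lambda P:np.concatenate([proj(n,P,T)[0]-u for n,u,T in obs])
    s=least_squares(f,[.6,0,.1]); return s.x,s.fun
def onplane(name,u,z,T=None):
    return least_squares(lambda P:proj(name,[P[0],P[1],z],T)[0]-u,[.6,0]).x
def frame(x,y,a,P):
    P=np.atleast_2d(P).astype(float); c,s=np.cos(a),np.sin(a)
    return P@np.array([[c,-s,0],[s,c,0],[0,0,1]]).T+[x,y,0]
def snap(name,f):
    s=r.sense(); T=(np.array(s["tcp_rot"]),np.array(s["tool_pos"])); im=r.get_image(name)
    cv2.imwrite(f"pics/{f}.png",im[:,:,::-1]); np.savez(f"pics/{f}.npz",R=T[0],p=T[1]); return im,T
def load(f):
    d=np.load(f"pics/{f}.npz"); return d["R"],d["p"]
def crop(f,x0,y0,w,h,k):
    return cv2.resize(cv2.imread(f"pics/{f}.png")[y0:y0+h,x0:x0+w],None,fx=k,fy=k,interpolation=cv2.INTER_CUBIC)
E
python3 - <<'E'
from h import *
a=crop("top0",385,145,130,100,3); b=crop("side0",290,55,130,145,3)[:435]
c=crop("top0",290,185,80,75,5); d=crop("side0",270,200,100,82,4)
o=np.zeros((600,800,3),np.uint8)
a=crop("top0",385,145,133,100,3);o[:300,:399]=a
b=crop("side0",300,60,100,150,2.0);b=crop("side0",290,55,133,150,3)[:,:];o[:300,400:799]=b[:300]
c=crop("top0",195,180,200,100,2);o[300:500,:400]=c
d=crop("side0",265,205,133,100,3);o[300:600,400:799]=d
cv2.imwrite("pics/c1.png",o)
print(proj("top",[[.6,0,0],[.306,-.602,.231]]))
E
```

```text
[[326.91713786 201.74465107]
 [612.81894053 324.43923929]]
```

View pics/c1.png

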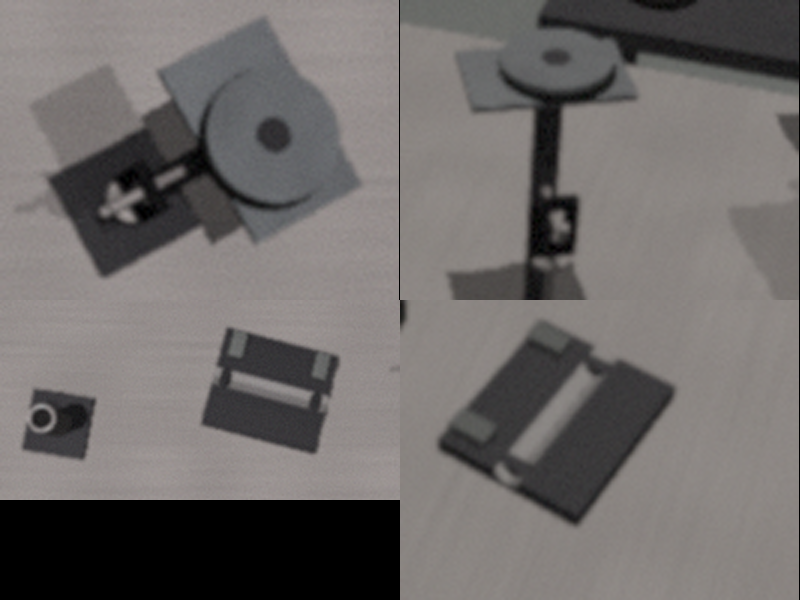

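```bash
cat > fit1.py <<'E'
from h import *
def cv(L,off,k): return [(np.array(u)+.5)/k-.5+off for u in L]
def fit(name,obs,x0):
    # obs: (cam, pixel, local point)
    f=lambda q:np.concatenate([proj(c,frame(*q,p))[0]-u for c,u,p in obs])
    s=least_squares(f,x0,loss="soft_l1"); print(name,np.round(s.x,4)); print(np.round(f(s.x).reshape(-1,2),1).tolist()); return s.x
T=lambda L,P:[("top",u,p) for u,p in zip(L,P)]
S=lambda L,P:[("side",u,p) for u,p in zip(L,P)]
a=cv([(50,180),(103,276),(160,70),(265,15),(360,183),(258,243),(104,212)],(385,145),3)
P=[(-.05,.05,.008),(-.05,-.05,.008),(-.024,.065,.294),(.06,.065,.294),(.06,-.065,.294),(-.024,-.065,.294),(-.08,0,.218)]
b=cv([(55,-2+52),(73,110-58+3),(236,97)],(290,55),3)
print("stand0")
st=fit("stand",T(a,P),[.6,-.25,-1])
for p in P+[(-.042,0,.069),(-.042,0,.214)]: print(np.round(proj("side",frame(*st,p))[0]))
c=cv([(228,27),(338,55),(316,153),(202,124)],(195,180),2)
P=[(.065,.075,.015),(.065,-.075,.015),(-.065,-.075,.015),(-.065,.075,.015)]
d=cv([(40,138),(140,18),(275,88),(177,211)],(265,205),3)
fit("plates top",T(c,P),[.6,0,0]); fit("plates",T(c,P)+S(d,P),[.6,0,0])
c=cv([(42,118),(33,89),(95,99),(85,159),(23,149)],(195,180),2)
P=[(0,0,.1),(.04,.04,.006),(.04,-.04,.006),(-.04,-.04,.006),(-.04,.04,.006)]
fit("stub top",T(c,P),[.6,.2,0])
fit("stub",T(c,P)+S([(295,332),(322,349),(298,377),(271,357)],[P[0],P[3],P[4],P[1]]),[.6,.2,0])
E
python3 fit1.py
```

```text
stand0
stand [ 0.5759 -0.2615 -1.0778]
[[-0.6, -1.0], [0.3, 0.7], [-0.5, 0.0], [-0.3, -0.1], [0.9, 0.5], [-0.3, 0.1], [0.7, -0.4]]
[318. 186.]
[354. 182.]
[313.  90.]
[307.  71.]
[360.  67.]
[368.  85.]
[344. 129.]
[337. 165.]
[340. 120.]
plates top [ 0.5386 -0.0088 -0.2358]
[[-0.4, -0.1], [0.6, 0.0], [-0.0, -0.0], [-0.1, 0.1]]
plates [ 0.5377 -0.0083 -0.2377]
[[-0.5, 0.2], [0.5, 0.4], [-0.2, 0.3], [-0.4, 0.3], [-1.1, -0.7], [-0.1, -0.4], [-0.3, -2.0], [0.2, 0.6]]
stub top [ 0.4915  0.2628 -0.1309]
[[0.2, 0.0], [0.4, -0.2], [-0.1, -0.7], [-0.4, 0.2], [-0.2, 0.6]]
stub [ 0.4917  0.2629 -0.1748]
[[0.2, -0.1], [1.1, -0.8], [0.4, -0.0], [-1.2, 0.7], [-0.8, -0.2], [-0.3, -2.5], [0.7, -4.7], [5.0, 2.0], [-3.3, 1.8]]
```

```bash
cat >> h.py <<'E'
from scipy.spatial.transform import Rotation as Rn
ST=np.array([.5759,-.2615,-1.0778]); PL=np.array([.5377,-.0083,-.2377]); SB=np.array([.4915,.2628,-.15])
def tiltR(a,t):
    "tool tilted t, leaning back along -x of a frame of yaw a, camera on the lower side"
    c,s=np.cos(a),np.sin(a); xs=np.array([c,s,0]); z=np.sin(t)*xs-[0,0,np.cos(t)]; x=-np.cos(t)*xs-[0,0,np.sin(t)]
    return np.c_[x,np.cross(z,x),z]
def delta(p=None,R=None):
    s=r.sense(); R0=np.array(s["tcp_rot"]); p0=np.array(s["tool_pos"])
    if p is not None: print("shift tool axes",np.round(R0.T@(np.array(p)-p0),4),"dist",round(float(np.linalg.norm(p-p0)),3))
    if R is not None: print("rotvec",np.round(Rn.from_matrix(R0.T@R).as_rotvec(),4))
    print("t",s["time_s"],"p",np.round(p0,4),"F",np.round(s["force"],1))
E
python3 - <<'E'
from h import *
R=tiltR(ST[2],np.radians(35)); print(R.round(3))
g=frame(*ST,(-.042,0,.194))[0]+(.019-.004)*R[:,2]; print("grasp TCP",g, "pre",g-.16*R[:,2])
delta(np.array([.33,-.2,.33]),R)
s=r.sense();R0=np.array(s["tcp_rot"]); print(R0.T@np.array([.19,.04,0]), Rn.from_matrix(R0.T@tiltR(ST[2],0)).as_rotvec())
E
```

```text
[[-0.388  0.881  0.271]
 [ 0.722  0.473 -0.505]
 [-0.574  0.    -0.819]]
grasp TCP [ 0.56009459 -0.23208053  0.18171272] pre [ 0.51666177 -0.15123665  0.31277705]
shift tool axes [ 0.2034 -0.3468 -0.099 ] dist 0.414
rotvec [-0.4863 -0.4755 -1.5384]
t 0.15 p [ 0.3059 -0.6012  0.2305] F [-0.8  0.6 -0.1]
[ 1.87475480e-01  5.05265862e-02 -9.13996288e-05] [-1.19670623e-03 -1.06195286e-03 -1.59304039e+00]
```

```bash
python3 shift.py '.0185 -.0315 -.009 0 0 0;.0185 -.0315 -.009 0 0 0;.0185 -.0315 -.009 0 0 0;.0185 -.0315 -.009 0 0 0;.0185 -.0315 -.009 0 0 0;.0185 -.0315 -.009 0 0 0;.0185 -.0315 -.009 0 0 0;.0185 -.0315 -.009 0 0 0;.0185 -.0315 -.009 0 0 0;.0185 -.0315 -.009 0 0 0;.0185 -.0315 -.009 0 0 0' .085 80
python3 shift.py '.015 .004 0 0 0 -.1225;0 0 0 0 0 -.1225;0 0 0 0 0 -.1225;0 0 0 0 0 -.1225;0 0 0 0 0 -.1225;0 0 0 0 0 -.1225;0 0 0 0 0 -.1225;0 0 0 0 0 -.1225;0 0 0 0 0 -.1225;0 0 0 0 0 -.1225;0 0 0 0 0 -.1225;0 0 0 0 0 -.1225'
python3 - <<'E'
from h import *
R=tiltR(ST[2],np.radians(35))
delta(np.array([.5167,-.1512,.3128]),R); print(np.round(r.sense()["qpos"],2))
E
```

```text
time_s: 1.07
tool_pos: [0.3299, -0.1986, 0.3306]
tcp_rot: [[0.891, 0.453, -0.0], [0.453, -0.891, -0.0], [-0.0, 0.0, -1.0]]
force: [1.5, 0.0, -0.3]
opening: 0.0849
gripper_force: 0.0
time_s: 2.07
tool_pos: [0.3453, -0.1972, 0.3301]
tcp_rot: [[-0.367, 0.93, -0.0], [0.93, 0.367, 0.0], [0.0, -0.0, -1.0]]
force: [0.2, 0.5, 0.4]
opening: 0.0846
gripper_force: 0.0
shift tool axes [-0.0202  0.1763  0.0173] dist 0.178
rotvec [-0.036  -0.6104 -0.1133]
t 2.0667 p [ 0.3453 -0.1972  0.3301] F [0.2 0.5 0.4]
[ 0.55 -0.08 -0.17  2.02 -0.01  1.2   0.76]
```

```bash
python3 shift.py '-.004 .0353 .0035 0 0 0;-.004 .0353 .0035 0 0 0;-.004 .0353 .0035 0 0 0;-.004 .0353 .0035 0 0 0;-.004 .0353 .0035 0 0 0;0 0 0 -.0072 -.122 -.0227;0 0 0 -.0072 -.122 -.0227;0 0 0 -.0072 -.122 -.0227;0 0 0 -.0072 -.122 -.0227;0 0 0 -.0072 -.122 -.0227;0 0 0 0 0 0'
python3 - <<'E'
from h import *
R=tiltR(ST[2],np.radians(35))
delta(np.array([.5167,-.1512,.3128]),R); print(np.round(r.sense()["qpos"],2))
im,T=snap("wrist","w1")
P=frame(*ST,[(-.042,.02,.214),(-.042,-.02,.214),(-.08,0,.218),(-.042,0,.069),(-.024,.065,.288),(-.024,-.065,.288)])
print(proj("wrist",P,T).round())
E
```

```text
time_s: 2.98
tool_pos: [0.5157, -0.1486, 0.3108]
tcp_rot: [[-0.39, 0.88, 0.272], [0.717, 0.476, -0.509], [-0.577, -0.003, -0.817]]
force: [0.0, 0.8, -0.4]
opening: 0.0851
gripper_force: 0.0
shift tool axes [-0.0034 -0.0004 -0.0001] dist 0.003
rotvec [-0.0012  0.0042  0.0042]
t 2.9833 p [ 0.5157 -0.1486  0.3108] F [ 0.   0.8 -0.4]
[ 0.16  0.06 -0.36  2.07  0.76  0.97 -0.13]
[[351. 213.]
 [302. 213.]
 [326. 185.]
 [327. 106.]
 [416. 310.]
 [236. 309.]]
```

View pics/w1.png

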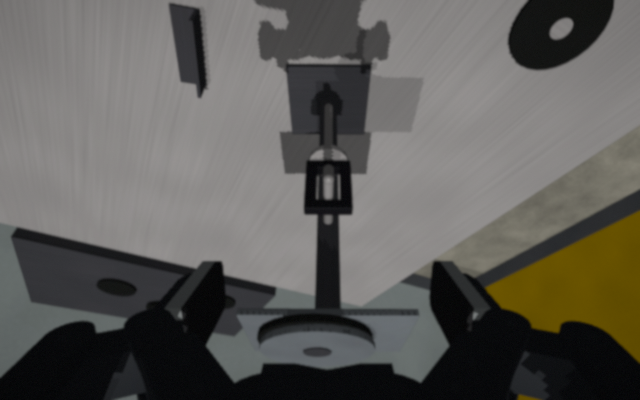

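```bash
sed -i 's/^ST=np.array(\[.5759,-.2615/ST=np.array([.5770,-.2609/' h.py; python3 shift.py '-.001 .0004 .03 0 .001 .001;-.001 .0004 .03 0 .001 .001;-.001 .0004 .03 0 .001 .001;-.001 .0004 .02 0 .001 .001;0 0 .01 0 0 0;0 0 0 0 0 0'
python3 - <<'E'
from h import *
R=tiltR(ST[2],np.radians(35)); g=frame(*ST,(-.042,0,.194))[0]+(.019-.004)*R[:,2]
delta(g,R)
im,T=snap("wrist","w2")
P=frame(*ST,[(-.042,.02,.214),(-.042,-.02,.214),(-.08,0,.218),(-.042,0,.069),(-.024,.065,.288),(-.024,-.065,.288)])
print(proj("wrist",P,T).round())
E
```

```text
time_s: 3.53
tool_pos: [0.5516, -0.2174, 0.215]
tcp_rot: [[-0.379, 0.887, 0.262], [0.73, 0.461, -0.504], [-0.568, -0.0, -0.823]]
force: [-0.0, 0.8, 0.4]
opening: 0.0853
gripper_force: 0.0
shift tool axes [0.005 0.002 0.037] dist 0.037
rotvec [-0.0081 -0.0067 -0.0114]
t 3.5333 p [ 0.5516 -0.2174  0.215 ] F [-0.   0.8  0.4]
[[373. 274.]
 [288. 274.]
 [330. 234.]
 [329.  96.]
 [506. 473.]
 [160. 473.]]
```

View pics/w2.png

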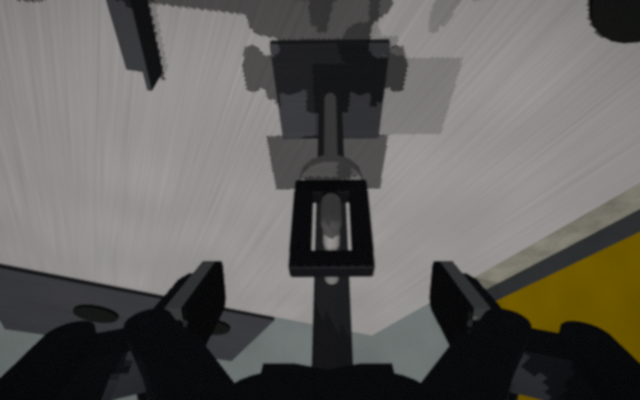

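```bash
python3 shift.py '.0015 .001 .012 -.003 -.002 -.004;.0015 .001 .012 -.003 -.002 -.004;.001 .001 .012 -.002 -.002 -.003;0 0 0 0 0 0;0 0 0 0 0 0'
python3 - <<'E'
from h import *
R=tiltR(ST[2],np.radians(35)); g=frame(*ST,(-.042,0,.194))[0]+(.019-.004)*R[:,2]
delta(g,R)
E
```

```text
time_s: 4.0
tool_pos: [0.5637, -0.2283, 0.1859]
tcp_rot: [[-0.388, 0.879, 0.277], [0.72, 0.477, -0.504], [-0.575, 0.004, -0.818]]
force: [0.6, 0.1, -0.0]
opening: 0.0854
gripper_force: 0.0
shift tool axes [ 0.0011 -0.0037  0.0043] dist 0.006
rotvec [0.0054 0.002  0.0016]
t 4.0 p [ 0.5637 -0.2283  0.1859] F [ 0.6  0.1 -0. ]
```

```bash
python3 shift.py '.0005 -.001 .003 .002 .001 .001;.0005 -.001 .003 .002 .001 .001;0 0 0 0 0 0;0 0 0 0 0 0'; python3 shift.py '0 0 0 0 0 0;0 0 0 0 0 0;0 0 0 0 0 0;0 0 0 0 0 0;0 0 0 0 0 0;0 0 0 0 0 0' .03 90
python3 - <<'E'
from h import *
R=tiltR(ST[2],np.radians(35)); g=frame(*ST,(-.042,0,.194))[0]+(.019-.004)*R[:,2]
delta(g,R);s=r.sense();print(np.array(s["tcp_rot"]).T@[0,0,.02], s["opening"],s["gripper_force"])
E
```

```text
time_s: 4.33
tool_pos: [0.5628, -0.232, 0.1797]
tcp_rot: [[-0.387, 0.881, 0.272], [0.722, 0.474, -0.505], [-0.574, 0.001, -0.819]]
force: [-0.5, -0.6, 1.4]
opening: 0.0853
gripper_force: 0.0
time_s: 4.83
tool_pos: [0.5632, -0.2318, 0.1798]
tcp_rot: [[-0.388, 0.88, 0.273], [0.721, 0.474, -0.505], [-0.574, 0.001, -0.819]]
force: [0.3, 1.2, 2.2]
opening: 0.0387
gripper_force: 89.9
shift tool axes [-0.0001 -0.0016 -0.0023] dist 0.003
rotvec [0.0016 0.0004 0.0001]
t 4.8333 p [ 0.5632 -0.2318  0.1798] F [0.3 1.2 2.2]
[-1.14772835e-02  2.55531272e-05 -1.63789899e-02] 0.03872515267825432 89.86919492483139
```

```bash
python3 shift.py '-.0023 0 -.0033 0 0 0;-.0023 0 -.0033 0 0 0;-.0023 0 -.0033 0 0 0;-.0023 0 -.0033 0 0 0;-.0023 0 -.0033 0 0 0;0 0 0 0 0 0;0 0 0 0 0 0'
python3 - <<'E'
from h import *
s=r.sense();R=np.array(s["tcp_rot"]); xs=np.r_[np.cos(ST[2]),np.sin(ST[2]),0]
print("-x 0.1 in tool",R.T@(-.1*xs))
im,T=snap("wrist","w3"); snap("side","s3")
E
python3 -c "
from h import *
o=np.zeros((440,800,3),np.uint8)
o[:400,:400]=crop('w3',230,150,200,200,2);o[:400,400:]=crop('s3',290,60,100,100,4)
cv2.imwrite('pics/c3.png',o)"
```

```text
time_s: 5.42
tool_pos: [0.5629, -0.232, 0.1999]
tcp_rot: [[-0.387, 0.881, 0.273], [0.722, 0.474, -0.505], [-0.574, 0.001, -0.819]]
force: [-0.1, -0.2, -0.6]
opening: 0.0385
gripper_force: 90.1
-x 0.1 in tool [ 8.19008075e-02  4.13530523e-05 -5.73781842e-02]
```

View pics/c3.png

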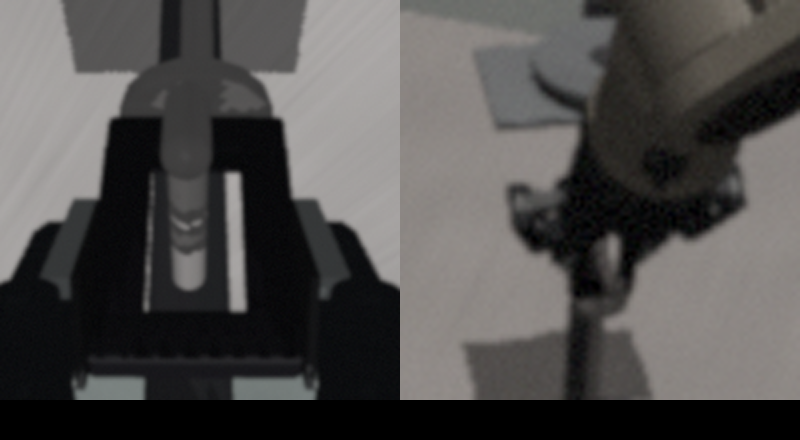

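```bash
python3 shift.py '.0082 0 -.0057 0 0 0;.0123 0 -.0086 0 0 0;.0123 0 -.0086 0 0 0;.0123 0 -.0086 0 0 0;.0123 0 -.0086 0 0 0;.0123 0 -.0086 0 0 0;.0123 0 -.0086 0 0 0;0 0 0 0 0 0;0 0 0 0 0 0'
python3 - <<'E'
from h import *
s=r.sense();R=np.array(s["tcp_rot"])
im,T=snap("wrist","w4"); snap("side","s4"); snap("top","t4"); print(T[1])
# predicted place of probe points: rigid with the tool
tcp0=np.array([.5632,-.2318,.1798]); P=frame(*ST,[(-.042,0,.069),(-.042,0,.214),(-.042,0,.158)])+T[1]-tcp0
for n in("wrist","side","top"): print(n,proj(n,P,T).round(1).tolist())
E
python3 -c "
from h import *
o=np.zeros((600,800,3),np.uint8)
o[:400,:400]=crop('w4',230,60,200,200,2);o[:400,400:]=crop('s4',290,60,100,100,4)
o[400:600,:400]=crop('t4',330,150,200,100,2)
cv2.imwrite('pics/c4.png',o)"
```

```text
time_s: 6.27
tool_pos: [0.5153, -0.1425, 0.1996]
tcp_rot: [[-0.389, 0.88, 0.273], [0.721, 0.476, -0.504], [-0.574, 0.001, -0.819]]
force: [0.1, -0.6, -1.2]
opening: 0.0387
gripper_force: 90.2
[ 0.51533184 -0.14252821  0.19957838]
wrist [[324.2, 102.1], [322.0, 336.7], [323.1, 214.8]]
side [[345.2, 186.9], [349.6, 140.5], [347.8, 159.6]]
top [[383.8, 233.7], [395.3, 227.3], [390.5, 230.0]]
```

View pics/c4.png

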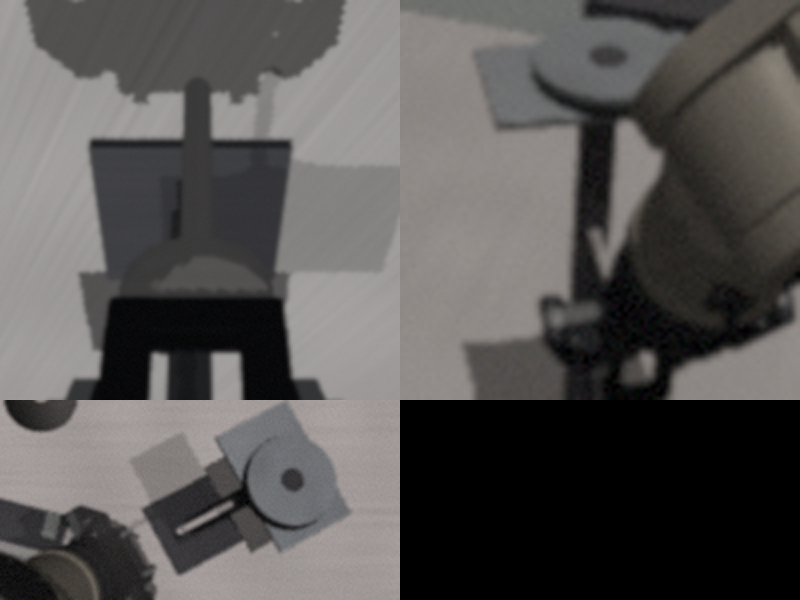

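```bash
python3 - <<'E'
from h import *
T=load("w4"); R,p=T; zt=p[2]-(.1798-.069)
def f(q):
    c=np.array([q[0],q[1],zt+.004]); u=proj("wrist",c,T)[0]
    M=r.camera_info("wrist")["mount"]; cam=p+R@M[:3,3]; d=np.linalg.norm(c-cam)
    return u-[328.2,98.3+4e-3/d*348]
s=least_squares(f,[p[0],p[1]]).x; tip=np.r_[s,zt]; print("tip",tip, "tool",R.T@(tip-p))
pred=frame(*ST,(-.042,0,.069))[0]+p-[.5632,-.2318,.1798]; print("pred",pred,"tool",R.T@(pred-p))
E
```

```text
tip [ 0.51098074 -0.13252609  0.08877838] tool [0.07246241 0.00085662 0.08452266]
pred [ 0.5092546  -0.13462962  0.08877838] tool [ 0.07161873 -0.00166249  0.08511142]
```

```bash
cat >> h.py <<'E'
TIP=np.array([.0722,.0005,.0847])
def tipdelta(target):
    s=r.sense(); R=np.array(s["tcp_rot"]); t=np.array(s["tool_pos"])+R@TIP
    print("tip",np.round(t,4),"in plates",np.round(inv(PL,t),4),"F",np.round(s["force"],1),"t",s["time_s"])
    print("shift tool",np.round(R.T@(np.array(target)-t),4))
def inv(F,P): 
    c,s=np.cos(F[2]),np.sin(F[2]); d=np.array(P)-[F[0],F[1],0]; return np.array([c*d[0]+s*d[1],-s*d[0]+c*d[1],d[2]])
E
python3 - <<'E'
from h import *
t=frame(*PL,(0,-.044,.05))[0]; print(t); tipdelta(t)
E
```

```text
[ 0.52733941 -0.05106281  0.05      ]
tip [ 0.511  -0.1348  0.0887] in plates [ 0.0038 -0.1292  0.0887] F [ 0.4  0.  -0.4] t 6.4167
shift tool [ 0.0763  0.054  -0.0061]
```

```bash
python3 shift.py '.0153 .0108 -.0012 0 0 0;.0153 .0108 -.0012 0 0 0;.0153 .0108 -.0012 0 0 0;.0153 .0108 -.0012 0 0 0;.0153 .0108 -.0012 0 0 0;0 0 0 0 0 0;0 0 0 0 0 0;0 0 0 0 0 0'
python3 - <<'E'
from h import *
tipdelta(frame(*PL,(0,-.044,.05))[0]); im,T=snap("wrist","w5"); snap("top","t5")
L=[(.065,.075,.015),(.065,-.075,.015),(-.065,-.075,.015),(-.065,.075,.015),(0,-.053,.004),(0,.053,.004),(.011,.053,.015),(-.011,.053,.015),(.011,-.053,.015),(-.011,-.053,.015)]
u=proj("wrist",frame(*PL,L),T); print(u.round(1).tolist())
print(proj("wrist",T[1]+T[0]@TIP,T))
o=cv2.imread("pics/w5.png"); o=cv2.resize(o,(800,500),interpolation=cv2.INTER_CUBIC); cv2.imwrite("pics/c5.png",o)
E
```

```text
time_s: 7.08
tool_pos: [0.5316, -0.0612, 0.1606]
tcp_rot: [[-0.387, 0.881, 0.271], [0.722, 0.472, -0.506], [-0.574, -0.0, -0.819]]
force: [0.0, -0.9, -0.4]
opening: 0.0384
gripper_force: 90.3
tip [ 0.5271 -0.0517  0.0498] in plates [-0.0001 -0.0447  0.0498] F [ 0.  -0.9 -0.4] t 7.0833
shift tool [ 0.0002  0.0006 -0.0005]
[[545.5, 0.3], [361.4, 144.9], [221.1, 41.8], [407.2, -235.5], [320.1, 71.5], [446.7, -61.5], [462.6, -39.2], [439.2, -72.7], [331.4, 89.1], [307.8, 70.1]]
[[327.61579851 101.17258273]]
```

View pics/c5.png

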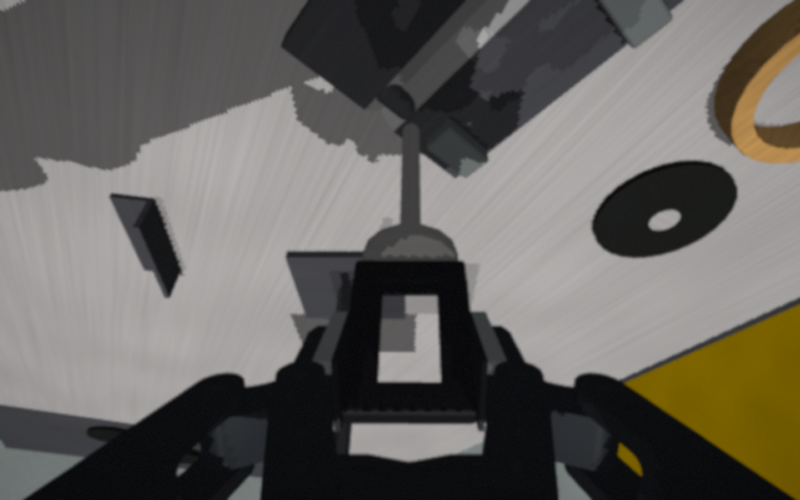

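```bash
cat > ref.py <<'E'
from h import *
from scipy.ndimage import map_coordinates,gaussian_filter
# top edges of the plates: local start, end, outward normal
E=[((-.06,-.075),(-.016,-.075),(0,-1)),((.03,-.075),(.06,-.075),(0,-1)),((-.065,-.07),(-.065,.07),(-1,0)),((.065,-.07),(.065,.07),(1,0)),((-.06,.075),(-.016,.075),(0,1)),((-.011,-.045),(-.011,.045),(1,0)),((.011,-.045),(.011,.045),(-1,0))]
def meas(f,cam,T,q,w=7):
    g=gaussian_filter(cv2.imread(f"pics/{f}.png",0).astype(float),.8); out=[]
    for k,(a,b,n) in enumerate(E):
        for t in np.linspace(0,1,15):
            l=np.r_[np.array(a)+(np.array(b)-a)*t,.015]; l2=l+np.r_[np.array(n)*.002,0]
            u,v=proj(cam,frame(*q,[l,l2]),T); d=(v-u)/np.linalg.norm(v-u)
            if not(8<u[0]<632 and 8<u[1]<392): continue
            s=np.arange(-w,w+.1,.25); pr=map_coordinates(g,[u[1]+s*d[1],u[0]+s*d[0]],order=1)
            gr=np.gradient(pr,.25); i=gr.argmax()   # dark plate inside, brighter outside
            if gr[i]>6 and 0<i<len(s)-1: out.append((cam,T,l,u+s[i]*d,d,k))
    return out
def solve(sets,q,w=7):
    for it in range(4):
        ob=sum([meas(*s,q,w if it==0 else 4) for s in sets],[])
        f=lambda x:np.array([(proj(c,frame(*x,l),T)[0]-u)@d for c,T,l,u,d,k in ob])
        q=least_squares(f,q,loss="soft_l1",f_scale=.5).x
    e=f(q); K=[(o[0],o[5]) for o in ob]
    print(np.round(q,4),len(ob),{k:(sum(1 for j in K if j==k),round(float(np.median([e[i] for i in range(len(e)) if K[i]==k])),1)) for k in sorted(set(K))}); return q
if __name__=="__main__":
    T5=load("w5")
    solve([("top0","top",None)],PL); solve([("side0","side",None)],PL); q=solve([("w5","wrist",T5)],PL)
    solve([("top0","top",None),("side0","side",None)],PL); solve([("top0","top",None),("side0","side",None),("w5","wrist",T5)],PL)
    o=crop("w5",200,0,200,150,4)
    for F,c in((PL,(0,0,255)),(q,(0,255,0))):
        for a,b,n in E:
            u=(proj("wrist",frame(*F,[(*a,.015),(*b,.015)]),T5)-[200,0]+.5)*4
            cv2.line(o,*[tuple(int(x) for x in v) for v in u],c,1)
    cv2.imwrite("pics/c6.png",o)
E
python3 ref.py
```

```text
Traceback (most recent call last):
  File "ref.py", line 25, in <module>
    solve([("top0","top",None)],PL); solve([("side0","side",None)],PL); q=solve([("w5","wrist",T5)],PL)
    ~~~~~^^^^^^^^^^^^^^^^^^^^^^^^^^
  File "ref.py", line 20, in solve
    q=least_squares(f,q,loss="soft_l1",f_scale=.5).x
      ~~~~~~~~~~~~~^^^^^^^^^^^^^^^^^^^^^^^^^^^^^^^
  File "ref.py", line 19, in <lambda>
    f=lambda x:np.array([(proj(c,frame(*x,l),T)[0]-u)@d for c,T,l,u,d,k in ob])
                          ~~~~^^^^^^^^^^^^^^^^^
  File "h.py", line 6, in proj
    c=r.camera_info(name); P=np.atleast_2d(P).astype(float)
ValueError: time passes only in moves, steps and waits
```

```bash
sed -i 's/^from cell import r$/from cell import r\nCAM={n:r.camera_info(n) for n in ("side","top","wrist")}/; s/c=r.camera_info(name)/c=CAM[name]/' h.py; python3 ref.py 2>&1 | tail -8
```

```text
[ 0.5382 -0.008  -0.2498] 105 {('top', 0): (15, -0.3), ('top', 1): (15, 0.0), ('top', 2): (15, -0.3), ('top', 3): (15, -0.0), ('top', 4): (15, -0.2), ('top', 5): (15, 0.0), ('top', 6): (15, 0.2)}
[ 0.5358 -0.0037 -0.2798] 105 {('side', 0): (15, -0.7), ('side', 1): (15, -0.2), ('side', 2): (15, -1.3), ('side', 3): (15, -0.2), ('side', 4): (15, -1.8), ('side', 5): (15, -0.2), ('side', 6): (15, 0.5)}
[ 0.5386 -0.0046 -0.2437] 59 {('wrist', 0): (15, 0.0), ('wrist', 1): (14, 0.0), ('wrist', 2): (2, -1.6), ('wrist', 3): (11, 0.2), ('wrist', 5): (7, -0.0), ('wrist', 6): (10, 0.3)}
[ 0.5371 -0.0069 -0.2531] 210 {('side', 0): (15, 0.5), ('side', 1): (15, 0.3), ('side', 2): (15, -2.5), ('side', 3): (15, 0.7), ('side', 4): (15, -3.3), ('side', 5): (15, 0.5), ('side', 6): (15, -0.2), ('top', 0): (15, -0.7), ('top', 1): (15, -0.2), ('top', 2): (15, 0.0), ('top', 3): (15, -0.5), ('top', 4): (15, -0.0), ('top', 5): (15, -0.5), ('top', 6): (15, 0.8)}
[ 0.5383 -0.0048 -0.2441] 269 {('side', 0): (15, -0.2), ('side', 1): (15, -0.7), ('side', 2): (15, -2.5), ('side', 3): (15, 1.0), ('side', 4): (15, -2.5), ('side', 5): (15, 0.7), ('side', 6): (15, -0.5), ('top', 0): (15, -1.5), ('top', 1): (15, -1.5), ('top', 2): (15, -0.2), ('top', 3): (15, -0.3), ('top', 4): (15, 1.0), ('top', 5): (15, -0.3), ('top', 6): (15, 0.5), ('wrist', 0): (15, 0.3), ('wrist', 1): (14, 0.5), ('wrist', 2): (2, -1.2), ('wrist', 3): (11, -0.0), ('wrist', 5): (7, -0.3), ('wrist', 6): (10, 0.6)}
```

```bash
sed -i 's/PL=np.array(\[[^]]*\])/PL=np.array([.5384,-.0055,-.2445])/' h.py; python3 - <<'E'
from h import *
tipdelta(frame(*PL,(0,-.043,.014))[0])
E
```

```text
tip [ 0.527 -0.052  0.05 ] in plates [ 0.0002 -0.0479  0.05  ] F [-0.2  0.1 -1. ] t 7.1833
shift tool [0.0238 0.0031 0.0274]
```

View pics/c6.png

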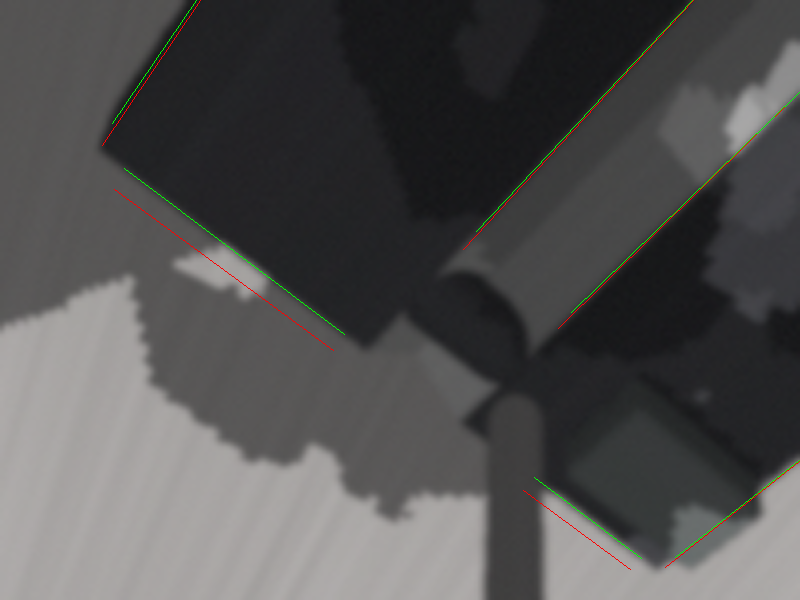

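The crop shows the plate's near corner at (103,150) and the weld's dark end cap at about (470,320), in 4x pixels. The green refitted outline lies on the edges, and the probe tip at (515,400) is in line with the groove. This was the 10th and last picture, so I'll work from numbers from here.

```bash
python3 shift.py '.0048 .0006 .0055 0 0 0;.0048 .0006 .0055 0 0 0;.0048 .0006 .0055 0 0 0;.0048 .0006 .0055 0 0 0;.0046 .0006 .0054 0 0 0;0 0 0 0 0 0;0 0 0 0 0 0;0 0 0 0 0 0'
python3 - <<'E'
from h import *
tipdelta(frame(*PL,(0,-.043,.0087))[0])
E
```

```text
time_s: 7.85
tool_pos: [0.5326, -0.0551, 0.1244]
tcp_rot: [[-0.388, 0.881, 0.272], [0.721, 0.474, -0.505], [-0.574, 0.0, -0.819]]
force: [0.3, -0.7, -0.2]
opening: 0.0384
gripper_force: 90.4
tip [ 0.5281 -0.0456  0.0136] in plates [-0.0003 -0.0414  0.0136] F [ 0.3 -0.7 -0.2] t 7.85
shift tool [ 0.0017 -0.0009  0.0048]
```

```bash
python3 shift.py '.0004 -.0002 .001 0 0 0;.0004 -.0002 .001 0 0 0;.0004 -.0002 .001 0 0 0;.0005 -.0002 .001 0 0 0;0 0 0 0 0 0;0 0 0 0 0 0'
python3 - <<'E'
from h import *
tipdelta(frame(*PL,(0,-.043,.0057))[0])
E
```

```text
time_s: 8.35
tool_pos: [0.5322, -0.0565, 0.1201]
tcp_rot: [[-0.388, 0.881, 0.272], [0.722, 0.474, -0.505], [-0.574, 0.001, -0.819]]
force: [0.5, -0.1, -0.5]
opening: 0.0388
gripper_force: 90.4
tip [ 0.5277 -0.0469  0.0093] in plates [-0.0003 -0.0428  0.0093] F [ 0.5 -0.1 -0.5] t 8.35
shift tool [0.0018 0.0001 0.0032]
```

Now I'll lower it in 1 mm steps until there is contact.

```bash
python3 shift.py '.0006 0 .0008 0 0 0;0 0 0 0 0 0;.0006 0 .0008 0 0 0;0 0 0 0 0 0;0 0 0 0 0 0'; python3 shift.py '.0006 0 .0008 0 0 0;0 0 0 0 0 0;0 0 0 0 0 0'
python3 - <<'E'
from h import *
tipdelta(frame(*PL,(0,-.043,.0057))[0])
E
```

```text
time_s: 8.77
tool_pos: [0.5322, -0.0564, 0.1181]
tcp_rot: [[-0.388, 0.881, 0.272], [0.722, 0.474, -0.505], [-0.573, 0.001, -0.819]]
force: [-0.4, 0.6, -0.8]
opening: 0.0384
gripper_force: 90.4
time_s: 9.02
tool_pos: [0.5322, -0.0563, 0.1171]
tcp_rot: [[-0.388, 0.881, 0.272], [0.722, 0.474, -0.505], [-0.573, 0.001, -0.819]]
force: [0.3, -0.1, -1.4]
opening: 0.0383
gripper_force: 90.4
tip [ 0.5276 -0.0468  0.0063] in plates [-0.0004 -0.0426  0.0063] F [ 0.3 -0.1 -1.4] t 9.0167
shift tool [-0.0001  0.0001  0.0008]
```

```bash
python3 shift.py '.0006 0 .0008 0 0 0;0 0 0 0 0 0;0 0 0 0 0 0'; python3 shift.py '.0003 0 .0004 0 0 0;0 0 0 0 0 0;0 0 0 0 0 0'
```

```text
time_s: 9.27
tool_pos: [0.5323, -0.0563, 0.1162]
tcp_rot: [[-0.388, 0.881, 0.272], [0.722, 0.474, -0.505], [-0.574, 0.001, -0.819]]
force: [-0.1, 0.1, -0.5]
opening: 0.0386
gripper_force: 90.4
time_s: 9.52
tool_pos: [0.5324, -0.0564, 0.116]
tcp_rot: [[-0.387, 0.881, 0.273], [0.721, 0.474, -0.505], [-0.574, 0.001, -0.819]]
force: [-0.6, -0.5, 3.2]
opening: 0.0387
gripper_force: 90.5
```

```bash
python3 shift.py '.0015 .0017 -.00106 0 0 0;.0015 .0017 -.00106 0 0 0;.0015 .0017 -.00106 0 0 0;.0015 .0017 -.00106 0 0 0;.0015 .0017 -.00106 0 0 0;.0015 .0017 -.00106 0 0 0;.0015 .0017 -.00106 0 0 0;.0015 .0017 -.00106 0 0 0;.0015 .0017 -.00106 0 0 0;.0015 .0017 -.00106 0 0 0'
python3 - <<'E'
from h import *
tipdelta(frame(*PL,(0,.043,.0052))[0])
E
```

```text
time_s: 10.35
tool_pos: [0.5377, -0.0336, 0.1158]
tcp_rot: [[-0.387, 0.882, 0.27], [0.721, 0.472, -0.508], [-0.575, -0.002, -0.818]]
force: [-3.0, -4.2, 5.5]
opening: 0.0384
gripper_force: 90.8
tip [ 0.5331 -0.0244  0.005 ] in plates [-0.0006 -0.0196  0.005 ] F [-3.  -4.2  5.5] t 10.35
shift tool [ 0.0375  0.0425 -0.0267]
```

```bash
python3 shift.py '.0015 .0017 -.00106 0 0 0;.0015 .0017 -.00106 0 0 0;.0015 .0017 -.00106 0 0 0;.0015 .0017 -.00106 0 0 0;.0015 .0017 -.00106 0 0 0;.0015 .0017 -.00106 0 0 0;.0015 .0017 -.00106 0 0 0;.0015 .0017 -.00106 0 0 0;.0015 .0017 -.00106 0 0 0;.0015 .0017 -.00106 0 0 0;.0015 .0017 -.00106 0 0 0;.0015 .0017 -.00106 0 0 0'
python3 - <<'E'
from h import *
tipdelta(frame(*PL,(0,.043,.0052))[0])
E
```

```text
time_s: 11.35
tool_pos: [0.545, -0.0047, 0.1158]
tcp_rot: [[-0.387, 0.882, 0.27], [0.72, 0.472, -0.508], [-0.575, -0.003, -0.818]]
force: [-2.2, -5.1, 5.5]
opening: 0.0384
gripper_force: 90.8
tip [0.5403 0.0045 0.005 ] in plates [-0.0006  0.0102  0.005 ] F [-2.2 -5.1  5.5] t 11.35
shift tool [ 0.0195  0.0225 -0.014 ]
```

```bash
python3 shift.py '.0015 .0017 -.00106 0 0 0;.0015 .0017 -.00106 0 0 0;.0015 .0017 -.00106 0 0 0;.0015 .0017 -.00106 0 0 0;.0015 .0017 -.00106 0 0 0;.0015 .0017 -.00106 0 0 0;.0015 .0017 -.00106 0 0 0;.0015 .0017 -.00106 0 0 0;.0015 .0017 -.00106 0 0 0;.0015 .0017 -.00106 0 0 0;.0015 .0017 -.00106 0 0 0;.0015 .0017 -.00106 0 0 0'; python3 shift.py '.0014 .0016 -.001 0 0 0;0 0 0 0 0 0;0 0 0 0 0 0;0 0 0 0 0 0'
python3 - <<'E'
from h import *
tipdelta(frame(*PL,(0,.043,.04))[0])
im,T=snap("wrist","w7")
from ref import solve
solve([("w7","wrist",T)],PL)
E
```

```text
time_s: 12.35
tool_pos: [0.5524, 0.0243, 0.1158]
tcp_rot: [[-0.387, 0.882, 0.269], [0.72, 0.472, -0.508], [-0.575, -0.003, -0.818]]
force: [-3.8, -5.4, 5.7]
opening: 0.0383
gripper_force: 90.8
time_s: 12.68
tool_pos: [0.5534, 0.0278, 0.1158]
tcp_rot: [[-0.388, 0.881, 0.271], [0.721, 0.473, -0.506], [-0.574, -0.001, -0.819]]
force: [-3.7, -3.2, 4.0]
opening: 0.0382
gripper_force: 90.9
tip [0.5488 0.0372 0.005 ] in plates [-0.0002  0.0439  0.005 ] F [-3.7 -3.2  4. ] t 12.6833
shift tool [-0.0208 -0.0005 -0.0281]
[ 0.5382 -0.0048 -0.2478] 78 {('wrist', 0): (15, -0.0), ('wrist', 1): (13, -2.3), ('wrist', 2): (14, -2.0), ('wrist', 3): (7, 0.0), ('wrist', 5): (15, -0.5), ('wrist', 6): (14, 1.0)}
```

```bash
python3 shift.py '-.003 0 -.004 0 0 0;-.009 0 -.0125 0 0 0;-.012 0 -.017 0 0 0;-.012 0 -.017 0 0 0;-.012 0 -.017 0 0 0;-.012 0 -.017 0 0 0;-.012 0 -.017 0 0 0;-.012 0 -.017 0 0 0;0 0 0 0 0 0'
cat > rim.py <<'E'
from h import *
from scipy.ndimage import map_coordinates,gaussian_filter
def rim(f,cam,T,c0,w=5,rad=(.017,.0125)):
    "rim centre (z=.1) by radial edges of the outer (falling) and inner (falling inward) circles"
    g=gaussian_filter(cv2.imread(f"pics/{f}.png",0).astype(float),.7); c=np.array(c0[:2])
    def score(c,d=0):
        th=np.linspace(0,2*np.pi,72,endpoint=False); tot=0
        m=lambda rr:map_coordinates(g,proj(cam,np.c_[c[0]+rr*np.cos(th),c[1]+rr*np.sin(th),0*th+.1],T).T[::-1],order=1)
        return m(.0148).mean()-m(.0095).mean() + .5*(m(.0148).mean()-m(.020).mean())
    G=[(score(c+[a,b]),a,b) for a in np.arange(-.012,.0121,.001) for b in np.arange(-.012,.0121,.001)]
    G.sort(reverse=True); s,a,b=G[0]; print(cam,"rim",np.round(c+[a,b],4),"score",round(s,1),"top10 mean",np.round(c+np.mean([x[1:] for x in G[:10]],0),4)); return c+[a,b]
if __name__=="__main__":
    rim("top0","top",None,SB); rim("side0","side",None,SB)
E
python3 rim.py
python3 - <<'E'
from h import *
tipdelta([.4915,.2628,.15])
E
```

```text
time_s: 13.48
tool_pos: [0.5568, 0.0302, 0.2654]
tcp_rot: [[-0.385, 0.879, 0.28], [0.723, 0.476, -0.5], [-0.573, 0.009, -0.819]]
force: [0.4, 0.2, -0.4]
opening: 0.0387
gripper_force: 90.5
top rim [0.4915 0.2648] score 74.3 top10 mean [0.4915 0.265 ]
side rim [0.4895 0.2658] score 51.9 top10 mean [0.4897 0.2658]
tip [0.5531 0.0403 0.1546] in plates [0.0031 0.048  0.1546] F [ 0.4  0.2 -0.4] t 13.4833
shift tool [ 0.1873  0.0517 -0.1247]
```

```bash
python3 shift.py '.0236 .0063 -.0157 0 0 0;.0236 .0063 -.0157 0 0 0;.0236 .0063 -.0157 0 0 0;.0236 .0063 -.0157 0 0 0;.0236 .0063 -.0157 0 0 0;.0236 .0063 -.0157 0 0 0;.0236 .0063 -.0157 0 0 0;.0236 .0063 -.0157 0 0 0;0 0 0 0 0 0;0 0 0 0 0 0;0 0 0 0 0 0'
python3 - <<'E'
from h import *
from rim import rim
tipdelta([.4905,.2653,.135]); im,T=snap("wrist","w8"); snap("side","s8")
print(proj("wrist",[[.4905,.2653,.1],T[1]+T[0]@TIP],T))
rim("w8","wrist",T,[.4905,.2653])
R=T[0]; print("rod dir if upright in tool",R.T@[0,0,1], np.round(r.sense()["qpos"],2))
# row/col of the rod tip: columns where the rod is dark/bright about row 100..130
g=cv2.imread("pics/w8.png",0); 
for y in range(84,130,6): print(y,g[y,300:356:3].tolist())
E
```

```text
time_s: 14.4
tool_pos: [0.4913, 0.2513, 0.2551]
tcp_rot: [[-0.389, 0.88, 0.272], [0.721, 0.475, -0.504], [-0.573, 0.0, -0.82]]
force: [0.4, 0.4, -0.4]
opening: 0.0386
gripper_force: 90.6
tip [0.4867 0.2609 0.1443] in plates [-0.1146  0.246   0.1443] F [ 0.4  0.4 -0.4] t 14.4
shift tool [0.007  0.0054 0.0064]
[[335.27198025  61.67235553]
 [327.61806902 101.17180039]]
wrist rim [0.4995 0.2553] score 22.0 top10 mean [0.4991 0.2558]
rod dir if upright in tool [-5.72975213e-01  2.29048771e-04 -8.19572665e-01] [-0.45  0.42 -0.58  1.8   0.75  1.43 -0.82]
84 [84, 83, 85, 83, 83, 83, 83, 82, 85, 83, 83, 82, 83, 84, 82, 83, 83, 82, 118]
90 [107, 88, 133, 157, 158, 154, 156, 160, 156, 159, 159, 159, 156, 155, 117, 87, 123, 153, 155]
96 [160, 156, 158, 159, 154, 158, 161, 157, 161, 160, 159, 157, 158, 159, 158, 159, 158, 156, 160]
102 [157, 160, 158, 155, 160, 159, 158, 153, 79, 59, 59, 83, 155, 159, 161, 158, 158, 160, 159]
108 [160, 156, 156, 161, 158, 160, 162, 133, 59, 59, 59, 62, 148, 160, 159, 160, 160, 160, 161]
114 [156, 156, 162, 157, 161, 163, 162, 132, 60, 59, 60, 61, 137, 158, 162, 160, 162, 160, 160]
120 [158, 162, 156, 161, 163, 161, 160, 127, 60, 59, 60, 61, 138, 163, 161, 162, 160, 161, 162]
126 [160, 157, 163, 163, 162, 159, 160, 117, 59, 59, 61, 61, 138, 162, 162, 160, 162, 161, 161]
```

```bash
python3 - <<'E'
from h import *
T=load("w8"); g=cv2.imread("pics/w8.png",0)
for y in range(0,104,4): print("%3d"%y," ".join("%3d"%v for v in g[y,264:408:4]))
th=np.linspace(0,2*np.pi,8,endpoint=False)
for rr,z in((.017,.1),(.0125,.1)): print(rr,proj("wrist",np.c_[.4905+rr*np.cos(th),.2653+rr*np.sin(th),0*th+z],T).round().astype(int).tolist())
print(proj("wrist",frame(.4905,.2653,-.15,[(-.04,-.04,.006),(.04,-.04,.006),(0,-.017,.006)]),T).round())
E
```

```text
0  56  76  80  80  74  31  31  33  34  32  33  33  34  37  56  58  56  57  58  57  55  56  55  26  21  20  36  51  52  52  53  53  51  63 125 121
  4  58  80  80  80  39  33  31  34  33  33  32  35  32  43  56  57  57  57  57  57  56  57  55  31  21  24  51  52  52  53  53  52  57 131 127 124
  8  70  81  81  66  33  33  33  33  33  34  34  33  33  44  57  56  56  57  57  58  56  56  56  36  22  25  52  54  52  54  52  54 132 150 129 125
 12  80  80  79  35  33  32  34  33  33  33  33  34  33  46  57  57  56  57  59  57  56  57  56  43  21  34  55  53  54  53  53 116 150 146 127 127
 16  81  81  80  39  32  33  33  33  34  34  34  33  34  47  58  57  58  57  58  58  57  56  56  46  23  34  53  54  54  53 100 149 149 148 132 126
 20  81  81  80  80  52  34  33  33  35  34  33  34  33  48  56  58  57  58  59  57  57  57  56  50  23  35  53  55  53  87 147 152 147 150 149 150
 24  82  81  80  82  82  67  35  35  34  34  33  34  33  50  56  57  57  57  57  58  57  56  56  53  33  50  64  63  75 144 151 148 149 151 149 152
 28  81  81  82  81  81  81  78  44  34  33  33  34  34  53  56  5
[... 2276 characters left out ...]
9 155 156 157 155 157 156
 92 159 157 159 157 159 158 155 157 158 130 123 158 156 156 160 157 159 158 157 155 126 144 156 158 155 159 156 156 158 157 156 157 156 157 156 159
 96 156 158 160 158 159 157 157 159 157 160 155 159 154 159 156 161 160 159 158 158 157 158 157 158 159 157 157 159 160 156 157 158 156 157 159 159
100 157 160 157 159 159 155 158 158 158 158 159 155 157 160 159 127  66 102 160 158 160 157 160 158 160 157 159 160 156 157 159 155 156 158 158 158
0.017 [[356, 72], [359, 55], [348, 40], [328, 38], [314, 50], [312, 68], [324, 81], [341, 83]]
0.0125 [[351, 70], [353, 57], [344, 46], [330, 45], [319, 53], [318, 66], [327, 76], [340, 77]]
[[271.  16.]
 [341.  67.]
 [322.  23.]]
```

```bash
python3 - <<'E'
from h import *
tipdelta([.493,.2655,.112])
E
```

```text
tip [0.4872 0.2596 0.1447] in plates [-0.1138  0.2448  0.1447] F [ 0.5  0.5 -1.6] t 14.5
shift tool [0.0208 0.0079 0.0254]
```

```bash
python3 shift.py '.0052 .002 .0063 0 0 0;.0052 .002 .0063 0 0 0;.0052 .002 .0063 0 0 0;.0052 .002 .0063 0 0 0;0 0 0 0 0 0;0 0 0 0 0 0;0 0 0 0 0 0'
python3 - <<'E'
from h import *
tipdelta([.493,.2655,.026]); snap("wrist","w9")
T=load("w9"); g=cv2.imread("pics/w9.png",0)
th=np.linspace(0,2*np.pi,8,endpoint=False)
print(proj("wrist",[[.493,.2655,.1],T[1]+T[0]@TIP],T).round(1))
for rr,z in((.017,.1),(.0125,.1)): print(rr,proj("wrist",np.c_[.493+rr*np.cos(th),.2655+rr*np.sin(th),0*th+z],T).round().astype(int).tolist())
for y in range(56,132,4): print("%3d"%y," ".join("%3d"%v for v in g[y,284:380:4]))
E
```

```text
time_s: 15.08
tool_pos: [0.4972, 0.2572, 0.2232]
tcp_rot: [[-0.388, 0.881, 0.272], [0.721, 0.474, -0.505], [-0.573, 0.0, -0.819]]
force: [-0.7, 0.0, -0.9]
opening: 0.0388
gripper_force: 90.5
tip [0.4927 0.2668 0.1124] in plates [-0.1103  0.2531  0.1124] F [-0.7  0.  -0.9] t 15.0833
shift tool [ 0.0485 -0.0004  0.0715]
[[327.1  91.7]
 [327.6 101.2]]
0.017 [[349, 102], [353, 85], [340, 70], [319, 68], [303, 80], [302, 98], [315, 111], [334, 113]]
0.0125 [[344, 100], [346, 87], [337, 76], [321, 75], [310, 83], [309, 97], [318, 106], [332, 107]]
 56  84  83  62  36  36  56  58  61  59  61  61  59  60  59  58  58  54  36  35  59  82  82  83  82
 60  84  84  82  77  41  57  59  60  59  60  61  61  60  59  59  58  53  36  53  82  81  83  81  83
 64  85  83  85  83  83  60  60  61  60  61  62  60  61  59  60  58  55  46  82  82  83  82  82  82
 68  84  82  85  84  81  61  59  62  62  61  60  60  61  60  60  59  56  79  82  82 103  82  83  82
 72  84  84  84  84  82  62  62  84  57  60  61  61  60  57  60  61  56  78  82  84  85  83  82  84
 76  82  85  85  82  81  73  83  67  59  61  63  62 
[... 647 characters left out ...]

104 160 161 161 161 154 156 140  90  83  70  60  62  61  70  65 128 153 158 160 159 163 159 159 161
108 161 162 160 163 160 162 159 159 119  92  60  61  61 103 149 163 159 161 158 163 159 160 162 164
112 162 161 163 159 164 158 161 164 162 155  61  61  62 148 163 161 160 161 162 161 161 162 163 159
116 163 160 163 161 162 159 165 160 164 157  62  62  61 138 164 160 163 162 164 161 161 163 161 162
120 161 164 160 164 157 162 162 165 166 154  61  61  61 141 161 164 161 165 161 162 163 162 162 161
124 161 163 162 161 160 166 161 166 165 152  61  62  62 139 163 163 164 162 162 164 164 161 161 163
128 164 160 164 157 164 160 165 168 164 144  61  61  61 140 166 164 164 163 164 166 162 163 164 160
```

```bash
python3 shift.py '.0043 .0001 .0061 0 0 0;.0043 .0001 .0061 0 0 0;.0043 .0001 .0061 0 0 0;.0043 .0001 .0061 0 0 0;0 0 0 0 0 0;0 0 0 0 0 0'; python3 shift.py '.0043 0 .0061 0 0 0;.0043 0 .0061 0 0 0;.0043 0 .0061 0 0 0;.0043 0 .0061 0 0 0;.0043 0 .0061 0 0 0;.0043 0 .0061 0 0 0;0 0 0 0 0 0;0 0 0 0 0 0'
python3 - <<'E'
from h import *
tipdelta([.493,.267,.0225])
E
```

```text
time_s: 15.63
tool_pos: [0.4973, 0.2571, 0.1927]
tcp_rot: [[-0.389, 0.881, 0.271], [0.721, 0.474, -0.506], [-0.574, -0.001, -0.819]]
force: [0.5, 0.9, -0.8]
opening: 0.0384
gripper_force: 90.5
time_s: 16.3
tool_pos: [0.4973, 0.2574, 0.1481]
tcp_rot: [[-0.388, 0.881, 0.272], [0.721, 0.474, -0.505], [-0.574, -0.0, -0.819]]
force: [-0.4, -0.3, -0.8]
opening: 0.0386
gripper_force: 90.5
tip [0.4927 0.2669 0.0373] in plates [-0.1102  0.2532  0.0373] F [-0.4 -0.3 -0.8] t 16.3
shift tool [0.0085 0.0003 0.0121]
```

```bash
python3 shift.py '.0028 0 .004 0 0 0;.0028 0 .004 0 0 0;.0028 0 .004 0 0 0;.0011 0 .0016 0 0 0;0 0 0 0 0 0;0 0 0 0 0 0'; python3 shift.py '.0006 0 .0008 0 0 0;.0006 0 .0008 0 0 0;.0006 0 .0008 0 0 0;0 0 0 0 0 0;0 0 0 0 0 0'; python3 - <<'E'
from h import *
tipdelta([.493,.267,.017])
E
```

```text
time_s: 16.8
tool_pos: [0.4975, 0.2575, 0.132]
tcp_rot: [[-0.388, 0.881, 0.272], [0.721, 0.474, -0.505], [-0.574, 0.0, -0.819]]
force: [-0.6, -0.5, -1.3]
opening: 0.0386
gripper_force: 90.5
time_s: 17.22
tool_pos: [0.4975, 0.2577, 0.1291]
tcp_rot: [[-0.388, 0.881, 0.272], [0.722, 0.474, -0.505], [-0.574, 0.001, -0.819]]
force: [-1.3, -0.3, -0.8]
opening: 0.0385
gripper_force: 90.5
tip [0.493  0.2672 0.0183] in plates [-0.1101  0.2536  0.0183] F [-1.3 -0.3 -0.8] t 17.2167
shift tool [ 0.0006 -0.0001  0.0012]
```

```bash
python3 shift.py '.0006 0 .0008 0 0 0;0 0 0 0 0 0;0 0 0 0 0 0'; python3 shift.py '.0003 0 .0004 0 0 0;0 0 0 0 0 0;0 0 0 0 0 0';  python3 shift.py '.0003 0 .0004 0 0 0;0 0 0 0 0 0;0 0 0 0 0 0' | grep -E 'force|pos'
```

```text
time_s: 17.47
tool_pos: [0.4975, 0.2577, 0.1281]
tcp_rot: [[-0.388, 0.881, 0.272], [0.722, 0.474, -0.505], [-0.574, 0.001, -0.819]]
force: [-0.7, 0.9, -1.3]
opening: 0.0386
gripper_force: 90.5
time_s: 17.72
tool_pos: [0.4975, 0.2577, 0.128]
tcp_rot: [[-0.388, 0.881, 0.272], [0.721, 0.474, -0.505], [-0.574, 0.001, -0.819]]
force: [-1.8, -0.0, 3.0]
opening: 0.0385
gripper_force: 91.0
tool_pos: [0.4975, 0.2577, 0.1279]
force: [-3.0, 0.1, 7.4]
gripper_force: 91.5
```

```bash
python3 shift.py '-.0003 0 -.0004 0 0 0;0 0 0 0 0 0;0 0 0 0 0 0' .05; python3 shift.py '0 0 0 0 0 0;0 0 0 0 0 0;0 0 0 0 0 0;0 0 0 0 0 0;0 0 0 0 0 0' .085
```

```text
time_s: 18.22
tool_pos: [0.4975, 0.2577, 0.1274]
tcp_rot: [[-0.388, 0.881, 0.272], [0.722, 0.474, -0.505], [-0.573, 0.001, -0.819]]
force: [-0.1, -0.7, -0.1]
opening: 0.0504
gripper_force: 0.0
time_s: 18.63
tool_pos: [0.4975, 0.2577, 0.1276]
tcp_rot: [[-0.388, 0.881, 0.272], [0.722, 0.474, -0.505], [-0.574, 0.001, -0.819]]
force: [0.4, 0.8, -1.0]
opening: 0.0848
gripper_force: 0.0
```

```bash
python3 shift.py '0 0 -.01 0 0 0;0 0 -.015 0 0 0;0 0 -.025 0 0 0;0 0 -.03 0 0 0;0 0 -.03 0 0 0;0 0 -.03 0 0 0;0 0 0 0 0 0;0 0 0 0 0 0;0 0 0 0 0 0'
python3 - <<'E'
from h import *
im,T=snap("wrist","wa"); snap("side","sa"); snap("top","ta")
# expected silhouette of the seated probe: frame top corners, collar; compare with dark pixels
c,s=np.cos(ST[2]),np.sin(ST[2]); x,y=.493,.2672
L=[(0,.02,.162),(0,-.02,.162),(0,.02,.106),(0,-.02,.106),(0,0,.157),(0,0,.134)]
for n in("wrist","top","side"): print(n,proj(n,frame(x,y,ST[2],L),T).round(1).tolist())
u=proj("wrist",frame(x,y,ST[2],[(0,0,.140)]),T)[0].round().astype(int)
g=cv2.imread("pics/wa.png",0)
for yy in range(u[1]-60,u[1]+61,6): print("%3d"%yy," ".join("%3d"%v for v in g[yy,u[0]-54:u[0]+55:6]))
E
```

```text
time_s: 19.38
tool_pos: [0.4591, 0.3286, 0.2427]
tcp_rot: [[-0.388, 0.88, 0.273], [0.722, 0.474, -0.504], [-0.573, 0.001, -0.819]]
force: [0.1, 0.1, -0.4]
opening: 0.085
gripper_force: 0.0
wrist [[354.3, 217.5], [301.0, 217.4], [351.1, 165.0], [304.1, 165.0], [327.6, 212.2], [327.6, 189.6]]
top [[203.9, 227.8], [211.6, 243.9], [209.9, 230.3], [217.2, 245.5], [208.3, 236.0], [210.7, 236.9]]
side [[281.0, 316.3], [304.0, 313.1], [282.2, 331.3], [304.1, 328.3], [292.6, 316.1], [292.8, 322.4]]
135 146 143 145 145 142 143  66  71  72  72  69  65 138 140 140 141 145 142 145
141 143 143 143 144 143 143  65  69  72  71  69  65 135 142 142 144 142 144 142
147 143 145 145 142 144 144  64  68  67  67  67  56 135 142 143 143 144 142 144
153 145 145 144 144 143 143  64 139 144 143 143 130 110 142 143 144 143 143 143
159 144 145 144 145 146 144 140 142 134 136 137 127 115 145 144 145 143 142 144
165 145 143 145 145 143  76   8   9   8  11   8   9  10 120 146 144 143 144 146
171 145 145 144 144 142  63  10  15  18  19  17  13  10 105 144 144 144 144 146
177 142 144 145 144 146  44   8  76  70  61  
[... 374 characters left out ...]
 145   9   9   9   9   9   6   9   5  21 145 146 145 145 143
213  58  55  27  27  75  25  23  23  24  25  25  24  25  27 147 145 145 145 146
219  58  59  56  55  98  39  19  36  41  39  47  49  51  61 145 145 145 145 147
225  58  58  70  60  48 139  28  26  95 145 145 144 144 144 143 145 144 146 146
231  58 108 148 146  92  58  57  53  27  26 125 144 145 144 144 143 146 128  76
237 139 150 148  73  58  52  46  40  53  51 123 145 145 144 145 143  58  59  64
243 151 129  60  58  59  69  93  91  54 113 146 146 146 147 148  51  56  75 114
249  76  58  59  59  59  57  59  99 103 145 147 147 148 149 148  53 122 136 145
255  59  58  59  59  58  71 147 147 148 148 148 149 148 149 149 121  78 114 142
```

```bash
python3 -c "
from cell import r
print(r.sense()['force']); print(r.close_job())"
```

```text
[-0.00085544 -0.53593584 -0.55916592]
the job is handed in; nothing more can be done
None
```

The job is handed in: the probe came off the peg cleanly, made one pass along the groove at about 3 cm/s with no more than about 9 N on the wrist, and was released in the pipe stub with its collar on the rim; the last wrist picture, checked numerically, shows it upright, and the verdict was not reported back.

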